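# Dress the wire stand and hold up the fullest spool tin

### The arm

A 6-joint arm with a two-finger parallel gripper is mounted at the origin on the work surface. World frame = base frame: x ahead of the robot, y to its left, z up, the work surface at z = 0. Lengths are in m, angles in rad, forces in N, time in s.
With the tool pointing down it reaches from about 0.225 to 0.725 m from the base axis. Payload 3.1 kg.
Tool frame: the origin (TCP) lies at the very end of the fingers, on their centre line; the grasp point (between the pads) lies 19 mm behind it; z points along the fingers, y is the line along which they close (so a half turn about z gives the same grasp; the last joint's range is limited). The gripper opens to 85 mm and grips with 20 to 120 N. Pads are 22 mm wide; open, the fingers measure 114 mm over their backs; the gripper's body (76 mm by 85 mm) begins 54 mm behind the grasp point. The pads swing forward as they close: fully open they stand 13 mm farther back than shut.
Start: joints at [1.151, 0.048, 0.099, 1.622, 0, 1.443], TCP at [0.151, 0.503, 0.192] pointing down, gripper open.
Joint ranges: [-2.91, 2.91], [-0.99, 1.94], [-1.21, 1.42], [-2.12, 2.29], [-1.49, 1.47], [-3.14, 3.14]. Speed limits (rad/s): [2.79, 2.79, 3.14, 3.14, 3.14, 3.14].

### API

Orientations are given as a rotation vector (axis times angle).
In Python, from rig import sensors, read_camera, camera_model, workorder gives the robot as it stands. The module is installed in compiled form; this text tells all that it offers.
- The arm moves only by the shell command python3 -m creep 'ROWS'. ROWS is a JSON object of lists of equal length, an entry for each row: "turn": the turn, a rotation vector about the tool's x, y, z in rad, a list of three; "slide": the shift along the tool's x, y, z in cm, a list of three; "claw": the finger opening in cm, from 0 to 8.54. In form: {"turn": [[rx, ry, rz], ...], "slide": [[x, y, z], ...], "claw": [claw, ...]}. A call has exactly 5 rows; each row is the pose to reach, as a shift and turn from the pose commanded when the call began, along the tool's axes at that moment; what a row does not reach only later rows make up. A row lasts 1/8 s, in which the tool goes at most 62.5 mm and 10.7 degrees, less where a joint would pass 70% of its speed; a pose out of reach is approached as far as the arm can. A call with a gripper value outside its range is refused whole. The fingers move at their own pace and stop on an object; the grip force is fixed at half the most. Time passes only in rows, so rows that repeat a pose let the fingers close, or fill a call up. It gives the time, the measured TCP pose, the force, the opening and the grip force at its end, in the units of the state.
- sensors.observe(): the state, without advancing time (a new reading comes with each control period).
- read_camera(name): name is "side" or "top" or "wrist"; returns (picture, depth): 480x640x3 uint8, red, green, blue; 480x640 float32, m along the optical axis (not along the pixel's ray), 0 where there is no reading.
- camera_model(name): a dict with "fov_y" (degrees; the focal length in pixels is half the picture's height over the tangent of half this angle, whatever the lens; pixels are square), "cx", "cy" (the principal point, pixels), "pose" (4x4, takes a point from camera to world coordinates); the wrist camera has in their place "mount" (4x4, takes a point from camera to tool coordinates, whose origin is the TCP and whose axes are the flange's). Camera axes: x right, y down, z forward; pixel columns grow to the right and rows downward; lengths in m; the calibration is good to about 2 mm. A picture is of the moment at which its call begins: read the wrist's pose just before it. camera_model takes no time and is no camera call.
- workorder.finish_job(): hands the job in; it is judged then, once.
The state is a dict: "time": time; "joint_pos": joint angles; "joint_velocities": joint speeds; "joint_efforts": joint torques, N m; "tcp_pos": TCP position; "tcp_rot": TCP orientation; "ft_force": force on the tool from outside, world axes, zero at the start; "moment": the same for the moment, N m; "opening": finger opening in m; "gripper_force": force on a finger pad.
Only numpy, scipy, OpenCV 4.12 (cv2) and the standard library are available. Lean on these libraries where they do the work, as an engineer would, in place of code of your own. Each camera call takes 0.05 s, during which the arm holds its last target. There are 200 camera calls.

### The job

Get the bench wire stand ready for a new spool: thread the wide support disc and then the narrow bush down its spindle, each fully home and let go. Then heft the three closed spool tins one at a time, from the robot's left to its right, lifting each a few centimetres clear of its tray and standing it back upright in the tray, to feel which holds the most wire. Finish holding the heaviest tin in the gripper, upright and still, above the tray and more than 10 cm over the counter, with the other two standing in the tray and the other things on the counter left where they are.

Things in the scene. Friction and masses are not known exactly. Their poses are not given: they have to be found in the camera images.
- stand: bench wire stand, fixed: a grey steel plate 200 x 110 mm, 10 mm thick, with an upright spindle and a low wire guide. Origin: underside of the plate, on the spindle's axis; z up. The plate runs from 65 mm on the -x side to 135 mm on the +x side of the spindle and 55 mm to either side in y; wire guide: a thin rod with an eye, 110 mm from the spindle along +x, 86 mm high
- stand_seat (a point): point on the top face of the stand's plate, on the spindle's axis: the underside of the disc lies here when the disc is fully home; z up
- stand_tip (a point): top of the spindle, 60 mm above stand_seat. The spindle is a round steel pin 12 mm in diameter, its last 8 mm tapering to 5 mm
- disc: support disc of the stand: a thick loose steel ring, 50 mm outside diameter, 17 mm bore, 16 mm thick, 200 g, lying flat on the counter. Origin: centre of its underside, z up. It goes first on the spindle and lies on the plate
- bush: centring bush of the stand: a small loose steel sleeve, 26 mm outside diameter, 17 mm bore, 22 mm tall, 50 g, standing on end on the counter. Origin: centre of its underside, z up. It goes second and stands on the disc, its underside 16 mm above stand_seat
- tray: low dark steel tray, fixed, 104 x 340 mm, 16 mm high, floor 4 mm thick; its long side runs along its own y and the three tins stand in a row in it about 110 mm apart. Origin: centre of its underside, z up
- tin_a: the left one (largest y) of three identical closed bare-metal tins, round, 62 mm in diameter, 79 mm tall, lid tight. A steel wire spool inside can shift a few mm. The heaviest weighs 0.45 to 0.55 kg in all, the others 0.18 to 0.35 kg; which is which changes. Origin: centre of its underside, z up, 4 mm above the counter in the tray. Lifted: 15 mm clear of the tray
- tin_b: the middle one of three identical closed bare-metal tins, round, 62 mm in diameter, 79 mm tall, lid tight. A steel wire spool inside can shift a few mm. The heaviest weighs 0.45 to 0.55 kg in all, the others 0.18 to 0.35 kg; which is which changes. Origin: centre of its underside, z up, 4 mm above the counter in the tray. Lifted: 15 mm clear of the tray
- tin_c: the right one (smallest y) of three identical closed bare-metal tins, round, 62 mm in diameter, 79 mm tall, lid tight. A steel wire spool inside can shift a few mm. The heaviest weighs 0.45 to 0.55 kg in all, the others 0.18 to 0.35 kg; which is which changes. Origin: centre of its underside, z up, 4 mm above the counter in the tray. Lifted: 15 mm clear of the tray
- stapler: black desk stapler, 125 x 30 mm, 50 mm high, loose; leave alone. Origin: centre of its underside
- tape: roll of brown parcel tape lying flat, 96 mm in diameter, 48 mm high, loose; leave alone. Origin: centre of its underside
- pencup: round dark metal pen cup, 72 mm in diameter, 100 mm high, pens standing out to about 170 mm, loose; leave alone. Origin: centre of its underside
- pads: block of white note pads, 105 x 148 mm, 35 mm high, loose; leave alone. Origin: centre of its underside
- stick: white plastic cutting stick of the guillotine, 300 mm long along its x, 14 x 14 mm, loose; leave alone. Origin: centre of its underside
- driver: screwdriver with black handle, 190 mm long along its x, loose; leave alone. Origin: under the middle of its length

How it is judged:
By the outcome, as a careful person would: the job done as asked, in the order asked, and still so for the second after the job is handed in, while the arm keeps its last pose, push and grip.
It also fails if it takes over 72 s, if anything falls off the work surface, if the arm or the gripper's body presses on something with over 40 N, if the wrist force passes 120 N, or if a joint passes its speed limit or range.

## Working session

There is one attempt and no reset: what is moved stays moved. The work goes in short steps, Python scripts to look and compute and a shell command to move; the robot and the scene stay as the last step left them, time stands still between calls to the robot, and variables do not carry over. Pictures are saved under pics/ and viewed, at most 10 in all, crops included, and the job is handed in when it is done.

```bash
mkdir -p pics
cat > h.py <<'E'
import numpy as np, cv2
from scipy.spatial.transform import Rotation as R
from rig import sensors, read_camera, camera_model, workorder
def cloud(name):
    s=sensors.observe(); im,d=read_camera(name); m=camera_model(name)
    f=240/np.tan(np.radians(m["fov_y"])/2)
    v,u=np.mgrid[:480,:640]
    P=np.stack([(u-m["cx"])/f*d,(v-m["cy"])/f*d,d],-1)
    if "pose" in m: T=np.array(m["pose"])
    else:
        T=np.eye(4);T[:3,:3]=R.from_rotvec(s["tcp_rot"]).as_matrix();T[:3,3]=s["tcp_pos"];T=T@np.array(m["mount"])
    W=P@T[:3,:3].T+T[:3,3]; W[d==0]=np.nan
    return im,W
def togo(p):
    s=sensors.observe(); M=R.from_rotvec(s["tcp_rot"]).as_matrix()
    return np.round(M.T@(np.array(p)-s["tcp_pos"])*100,2)
E
python3 - <<'E'
from h import *
s=sensors.observe()
for k in s: print(k,np.round(s[k],3))
print(R.from_rotvec(s["tcp_rot"]).as_matrix().round(3))
for n in("top","side"):
    im,W=cloud(n); cv2.imwrite(f"pics/{n}0.png",im[...,::-1]); np.save(n,W)
    m=camera_model(n);print(n,m["fov_y"],np.round(m["pose"],3).tolist())
print(camera_model("wrist"))
E
```

```text
time 0.0
joint_pos [1.151 0.049 0.098 1.622 0.    1.443]
joint_velocities [-0.     0.001 -0.    -0.002  0.001  0.001]
joint_efforts [ 0.0000e+00 -3.3878e+01  3.2002e+01  2.0000e-02 -0.0000e+00  0.0000e+00]
tcp_pos [0.151 0.502 0.19 ]
tcp_rot [-0.457 -3.108  0.004]
ft_force [ 0.384 -0.64   0.024]
moment [0.    0.036 0.025]
gripper_force 0.0
opening 0.085
[[-0.958  0.288 -0.001]
 [ 0.288  0.958 -0.002]
 [ 0.    -0.002 -1.   ]]
top 53.363172968296155 [[0.006, -0.991, 0.133, 0.4], [-1.0, -0.007, -0.013, -0.062], [0.014, -0.133, -0.991, 1.08], [0.0, 0.0, 0.0, 1.0]]
side 53.553870144505254 [[0.831, -0.344, 0.438, 0.062], [-0.557, -0.502, 0.662, -0.827], [-0.008, -0.794, -0.608, 0.763], [0.0, 0.0, 0.0, 1.0]]
{'fov_y': 66.24955166511202, 'cx': 323.02434299366234, 'cy': 241.06238538207415, 'mount': array([[ 4.05603411e-04, -9.56143808e-01, -2.92897345e-01,
         7.51533452e-02],
       [ 9.99999835e-01,  2.68495604e-04,  5.08310974e-04,
        -6.70975079e-04],
       [-4.07376740e-04, -2.92897503e-01,  9.56143758e-01,
        -1.82760035e-01],
       [ 0.00000000e+00,  0.00000000e+00,  0.00000000e+00,
         1.00000000e+00]])}
```

View pics/top0.png

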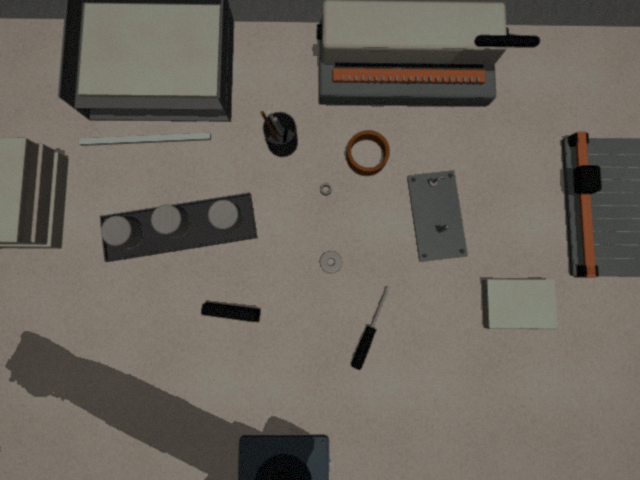

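View pics/side0.png

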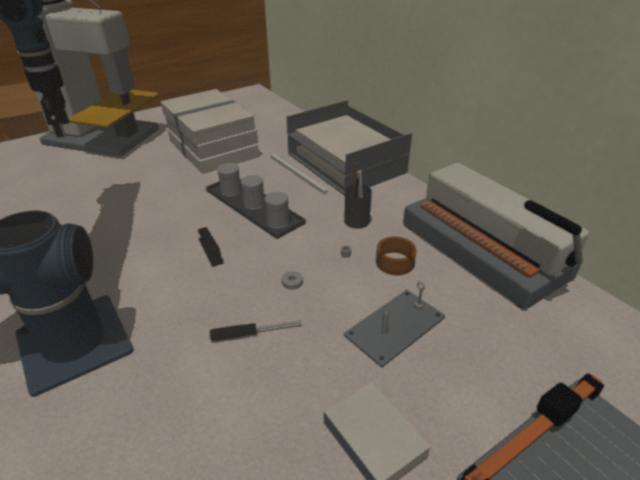

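The top view shows tins at (117,230), (166,219), (223,213), the disc at (331,262), the bush at (325,189), the stand plate around (437,215) with its spindle near (440,228) and the guide near (433,183). The side view agrees, with nothing on the parts. Next I measure these.

Run:
```python
from h import *
def circ(p):
    A=np.c_[2*p,np.ones(len(p))];c=np.linalg.lstsq(A,(p**2).sum(1),rcond=None)[0]
    return c[:2],np.sqrt(c[2]+c[0]**2+c[1]**2)
for n in("top","side"):
    W=np.load(n+".npy"); v,u=np.mgrid[:480,:640]
    Wf=W.reshape(-1,3)
    if n=="top":
        C={}
        for k,(a,b,r,z0,z1) in dict(tinA=(117,230,25,.07,.1),tinB=(166,219,25,.07,.1),tinC=(223,213,25,.07,.1),disc=(331,262,18,.010,.022),bush=(325,189,12,.014,.03)).items():
            p=W[b-r:b+r,a-r:a+r].reshape(-1,3);print(k,"z range",np.nanpercentile(p[:,2],[1,50,99]).round(3))
            p=p[(p[:,2]>z0)&(p[:,2]<z1)]
            (cx,cy),r_=cv2.minEnclosingCircle(p[:,:2].astype(np.float32));C[k]=(cx,cy)
            print(n,k,len(p),p.mean(0).round(4),np.round((cx,cy,r_),4))
        p=W[165:265,400:475].reshape(-1,3);q=p[(p[:,2]>.005)&(p[:,2]<.016)]
        print("plate",len(q),cv2.minAreaRect(q[:,:2].astype(np.float32)));print("high",p[p[:,2]>.025].round(3)[:40].tolist())
        print("tray",cv2.minAreaRect(W[190:265,95:260].reshape(-1,3)[lambda z:0 if 0 else slice(None)][(W[190:265,95:260,2].ravel()>.010)&(W[190:265,95:260,2].ravel()<.022)][:,:2].astype(np.float32)))
    else:
        for k,c in C.items():
            p=Wf[(np.hypot(Wf[:,0]-c[0],Wf[:,1]-c[1])<.05)&(Wf[:,2]>.008)];t=np.nanpercentile(p[:,2],95);q=p[p[:,2]>t-.006]
            print(n,k,len(q),t.round(4),np.round(cv2.minEnclosingCircle(q[:,:2].astype(np.float32))[0],4),circ(q[:,:2]))
        p=W[270:365,340:450].reshape(-1,3);q=p[(p[:,2]>.005)&(p[:,2]<.016)]
        print("plate",len(q),cv2.minAreaRect(q[:,:2].astype(np.float32)))
        for b in [(378,395),(410,430)]:
            p=W[275:340,b[0]:b[1]].reshape(-1,3);p=p[p[:,2]>.022];print("pin",len(p),np.median(p,0).round(4),p[:,2].max())
```

```text
tinA z range [-0.002  0.009  0.087]
top tinA 772 [0.5254 0.3531 0.0834] [0.5264 0.3552 0.0327]
tinB z range [-0.002  0.007  0.087]
top tinB 746 [0.5503 0.2506 0.0835] [0.5521 0.252  0.0325]
tinC z range [-0.001  0.007  0.087]
top tinC 723 [0.5613 0.1322 0.0834] [0.5626 0.1327 0.0318]
disc z range [-0.003  0.002  0.02 ]
top disc 338 [ 0.4678 -0.097   0.017 ] [ 0.468  -0.0971  0.0246]
bush z range [-0.003  0.002  0.026]
top bush 72 [ 0.6335 -0.0851  0.0218] [ 0.6336 -0.085   0.0136]
plate 4094 ((0.577914297580719, -0.34113508462905884), (0.170673668384552, 0.23197998106479645), 88.61524963378906)
high [[0.648, -0.329, 0.084], [0.647, -0.33, 0.088], [0.648, -0.332, 0.087], [0.648, -0.335, 0.085], [0.646, -0.322, 0.084], [0.646, -0.325, 0.083], [0.645, -0.326, 0.088], [0.645, -0.327, 0.09], [0.645, -0.33, 0.087], [0.646, -0.333, 0.085], [0.646, -0.335, 0.085], [0.646, -0.337, 0.086], [0.645, -0.322, 0.079], [0.645, -0.323, 0.082], [0.644, -0.325, 0.082], [0.644, -0.327, 0.082], [0.648, -0.334, 0.066], [0.647, -0.335, 0.071], [0.647, -0.336, 0.073], [0.646, -0.337, 0.077], [0.65, -0.327, 0.049], [0.643, -0.322, 0.077], [0.644, -0.325, 0.074], [0.646, -0.329, 0.066], [0.644, -0.329, 0.074], [0.645, -0.333, 0.069], [0.645, -0.335, 0.071], [0.651, -0.328, 0.038], [0.649, -0.328, 0.045], [0.648, -0.329, 0.048], [0.648, -0.331, 0.05], [0.643, -0.331, 0.069], [0.65, -0.327, 0.031], [0.649, -0.328, 0.037], [0.648, -0.329, 0.04], [0.648, -0.331, 0.041], [0.649, -0.328, 0.027], [0.648, -0.329, 0.031], [0.545, -0.34, 0.064], [0.545, -0.341, 0.067]]Traceback (most recent call last):
  File "<stdin>", line 17, in <module>
IndexError: only integers, slices (`:`), ellipsis (`...`), numpy.newaxis (`None`) and integer or boolean arrays are valid indices
```

Run:
```python
from h import *
print(togo([.468,-.097,.14]))
W=np.load("side.npy")
for b in [(378,395),(410,430)]:
    p=W[275:340,b[0]:b[1]].reshape(-1,3);p=p[p[:,2]>.022];print("pin",len(p),np.median(p,0).round(4),p[:,2].max())
W=np.load("top.npy");p=W[165:265,400:475].reshape(-1,3)
q=p[(p[:,2]>.03)&(p[:,0]<.6)];print("spindle",q.round(3).tolist())
p=W[190:265,95:260].reshape(-1,3);p=p[(p[:,2]>.008)&(p[:,2]<.02)];print("tray",cv2.minAreaRect(p[:,:2].astype(np.float32)))
```

```text
[-47.62 -48.25   5.13]
pin 107 [ 0.5377 -0.3484  0.0477] 0.07303341016811282
pin 79 [ 0.6462 -0.3327  0.0651] 0.08629239060820826
spindle [[0.545, -0.34, 0.064], [0.545, -0.341, 0.067], [0.544, -0.342, 0.072], [0.545, -0.346, 0.065], [0.545, -0.339, 0.051], [0.543, -0.338, 0.064], [0.542, -0.339, 0.068], [0.542, -0.34, 0.071], [0.542, -0.342, 0.071], [0.542, -0.345, 0.07], [0.543, -0.347, 0.068], [0.545, -0.339, 0.036], [0.543, -0.338, 0.045], [0.542, -0.338, 0.056], [0.541, -0.339, 0.06], [0.54, -0.338, 0.069], [0.541, -0.341, 0.067], [0.54, -0.343, 0.069], [0.54, -0.344, 0.071], [0.541, -0.348, 0.066], [0.542, -0.338, 0.039], [0.541, -0.337, 0.049], [0.54, -0.338, 0.055], [0.539, -0.337, 0.064], [0.539, -0.34, 0.063], [0.539, -0.342, 0.064], [0.538, -0.343, 0.069], [0.538, -0.345, 0.069], [0.539, -0.349, 0.061], [0.541, -0.337, 0.033], [0.54, -0.338, 0.038], [0.539, -0.339, 0.044], [0.538, -0.339, 0.051], [0.537, -0.339, 0.059], [0.537, -0.34, 0.061], [0.536, -0.342, 0.065], [0.536, -0.344, 0.065], [0.537, -0.347, 0.062], [0.539, -0.338, 0.03], [0.538, -0.339, 0.033], [0.537, -0.339, 0.043], [0.537, -0.341, 0.041], [0.536, -0.342, 0.049], [0.536, -0.344, 0.05], [0.536, -0.344, 0.055], [0.536, -0.341, 0.035], [0.536, -0.343, 0.034], [0.536, -0.344, 0.038]]
tray ((0.5436888933181763, 0.2508096694946289), (0.12885969877243042, 0.3568834066390991), 5.165811538696289)
```

```bash
python3 -m creep '{"turn":[[0,0,0],[0,0,0],[0,0,0],[0,0,0],[0,0,0]],"slide":[[-5,-5,0.5],[-10,-10,1],[-15,-15,1.6],[-20,-20,2.1],[-24,-24,2.6]],"claw":[8.5,8.5,8.5,8.5,8.5]}'
python3 -m creep '{"turn":[[0,0,0],[0,0,0],[0,0,0],[0,0,0],[0,0,0]],"slide":[[-4.5,-4.5,0.5],[-9,-9,1],[-13.5,-13.5,1.5],[-18,-18,2],[-23.6,-24.2,2.5]],"claw":[8.5,8.5,8.5,8.5,8.5]}'
cat > look.py <<'E'
from h import *
import sys
n=sys.argv[1]; im,W=cloud("wrist"); cv2.imwrite(f"pics/{n}.png",im[...,::-1]); np.save(n,W)
s=sensors.observe(); print(np.round(s["time"],2),np.round(s["tcp_pos"],4),np.round(s["joint_pos"],2),np.round(s["ft_force"],2),round(s["opening"],4))
x,y,z0,z1,r=map(float,sys.argv[2:7])
p=W.reshape(-1,3);p=p[(np.hypot(p[:,0]-x,p[:,1]-y)<r)&(p[:,2]>z0)&(p[:,2]<z1)]
c,rr=cv2.minEnclosingCircle(p[:,:2].astype(np.float32));print(len(p),np.round(c,4),rr,"mean",p.mean(0).round(4),"pct",np.percentile(p,[1,99],axis=0).round(4).tolist())
E
python3 look.py disc1 .468 -.097 .011 .022 .04
```

```text
time: 0.72
tcp_pos: [0.2991, 0.2266, 0.1673]
tcp_rot: [0.455, 3.108, 0.0]
ft_force: [1.2, 0.2, -0.7]
opening: 0.0848
gripper_force: 0.0
time: 1.35
tcp_pos: [0.444, -0.0493, 0.1438]
tcp_rot: [-0.457, -3.108, -0.001]
ft_force: [1.3, 0.1, 0.5]
opening: 0.0846
gripper_force: 0.0
1.4 [ 0.4468 -0.0567  0.1425] [-0.27 -0.16 -0.19  1.53 -0.01  0.03] [ 4.03 -5.62  0.07] 0.0848
2061 [ 0.4676 -0.0988] 0.024995245039463043 mean [ 0.4666 -0.0983  0.0162] pct [[0.4438, -0.1216, 0.0118], [0.4905, -0.0751, 0.018]]
```

```bash
python3 -c "
from h import *
print(togo([.4675,-.098,.06]))"
```

```text
[-3.17 -3.29  8.28]
```

```bash
python3 -m creep '{"turn":[[0,0,0],[0,0,0],[0,0,0],[0,0,0],[0,0,0]],"slide":[[0,0,2],[0,0,4],[0,0,6],[0,0,6],[0,0,6]],"claw":[8.5,8.5,8.5,8.5,8.5]}'
python3 look.py disc2 .468 -.098 .011 .022 .035
python3 -c "
from h import *
print(togo([.4675,-.098,.001]))"
```

```text
time: 2.02
tcp_pos: [0.4438, -0.0473, 0.0849]
tcp_rot: [0.456, 3.108, -0.0]
ft_force: [0.3, 0.3, 0.6]
opening: 0.085
gripper_force: 0.0
2.08 [ 0.4442 -0.0474  0.0854] [-0.26 -0.16 -0.31  1.42 -0.    0.04] [-0.13  0.09 -0.49] 0.0852
2964 [ 0.4675 -0.0991] 0.025200825184583664 mean [ 0.4663 -0.0982  0.0162] pct [[0.4436, -0.1217, 0.0119], [0.4903, -0.0751, 0.0179]]
[-3.67 -4.18  8.44]
```

```bash
python3 -m creep '{"turn":[[0,0,0],[0,0,0],[0,0,0],[0,0,0],[0,0,0]],"slide":[[-1.8,-2.1,0.5],[-3.7,-4.2,1.5],[-3.7,-4.2,4],[-3.7,-4.2,4.5],[-3.7,-4.2,4.5]],"claw":[8.5,8.5,8.5,8.5,8.5]}'
python3 look.py disc3 .468 -.098 .011 .022 .035
python3 -c "
from h import *
print(togo([.4672,-.0985,.001]))"
```

```text
time: 2.7
tcp_pos: [0.4671, -0.098, 0.0399]
tcp_rot: [0.456, 3.108, -0.0]
ft_force: [-0.3, 0.7, -0.1]
opening: 0.0853
gripper_force: 0.0
2.75 [ 0.4676 -0.0982  0.0405] [-0.35 -0.06 -0.3   1.32  0.   -0.06] [-0.11 -0.07  0.04] 0.0847
4582 [ 0.4676 -0.0992] 0.025132574141025543 mean [ 0.4661 -0.0987  0.0162] pct [[0.4435, -0.1219, 0.0121], [0.4901, -0.0759, 0.0178]]
[ 0.03 -0.04  3.95]
```

View pics/disc3.png

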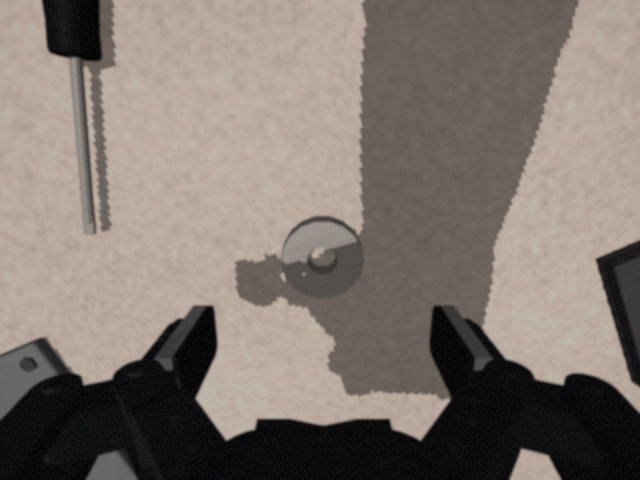

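The wrist view shows the disc at (322,257), centred between fingertips near (210,320) and (440,320), with the driver well clear at (85,150). I descend and grip.

```bash
python3 -m creep '{"turn":[[0,0,0],[0,0,0],[0,0,0],[0,0,0],[0,0,0]],"slide":[[0,0,1.5],[0,0,3],[0,0,3.8],[0,0,3.8],[0,0,3.8]],"claw":[8.5,8.5,8.5,8.5,5.5]}'
python3 -m creep '{"turn":[[0,0,0],[0,0,0],[0,0,0],[0,0,0],[0,0,0]],"slide":[[0,0,0],[0,0,0],[0,0,0],[0,0,0],[0,0,0]],"claw":[4.5,4.5,4.5,4.5,4.5]}'
```

```text
time: 3.38
tcp_pos: [0.4672, -0.0983, 0.0016]
tcp_rot: [0.457, 3.108, -0.0]
ft_force: [-0.4, 0.3, -1.3]
opening: 0.0691
gripper_force: 0.0
time: 4.0
tcp_pos: [0.467, -0.0982, 0.0014]
tcp_rot: [0.457, 3.108, 0.0]
ft_force: [-0.0, -0.6, -0.7]
opening: 0.045
gripper_force: 0.0
```

```bash
python3 look.py disc4 .467 -.098 .009 .022 .035
```

```text
4.05 [ 0.467  -0.0982  0.0014] [-0.35 -0.03 -0.36  1.24 -0.   -0.06] [-0.31 -0.04  0.14] 0.0453
6674 [ 0.4675 -0.099 ] 0.025226593017578125 mean [ 0.4656 -0.0986  0.0161] pct [[0.4432, -0.122, 0.01], [0.4898, -0.0758, 0.0178]]
```

View pics/disc4.png

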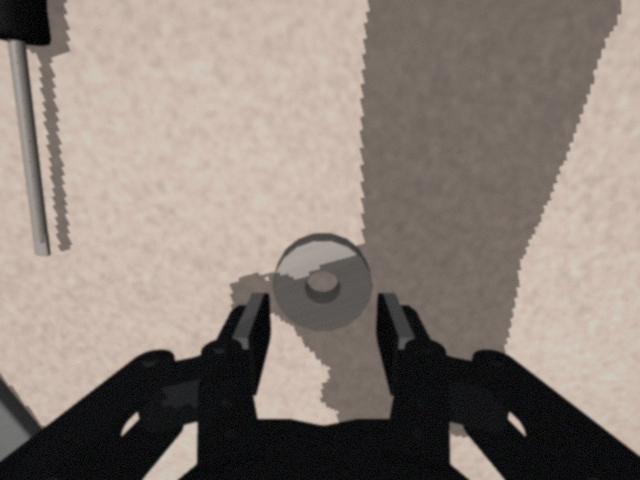

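The disc is at (322,282), and the fingertips, near (262,300) and (385,300), look higher than its top. I check the depth of the tips.

Run:
```python
from h import *
W=np.load("disc4.npy")
s=sensors.observe();M=R.from_rotvec(s["tcp_rot"]).as_matrix()
for u0,u1 in((225,272),(376,420)):
    p=W[285:420,u0:u1].reshape(-1,3);t=(p-s["tcp_pos"])@M; k=t[:,2]<-.015+0; k=(t[:,2]<-.012-.008)
    q=t[k]; print(len(q),np.percentile(q,[1,50,99],axis=0).round(4).tolist())
for v in (290,296,302,310,320,335,350):
    print(v,[((W[v,u]-s["tcp_pos"])@M*1000).round(0).tolist() for u in(245,255,262,267,380,385,395,400)])
```

```text
4668 [[-0.0097, -0.0354, -0.1204], [0.0114, -0.0231, -0.0799], [0.0182, -0.0153, -0.0455]]
4363 [[-0.0097, 0.0141, -0.1204], [0.0113, 0.0222, -0.0795], [0.0182, 0.0342, -0.0452]]
290 [[-9.0, -43.0, 2.0], [-9.0, -37.0, 0.0], [-9.0, -34.0, 1.0], [-9.0, -31.0, 0.0], [-10.0, 31.0, 3.0], [-9.0, 33.0, 1.0], [-9.0, 39.0, 1.0], [-9.0, 41.0, 1.0]]
296 [[-12.0, -43.0, 0.0], [12.0, -28.0, -50.0], [11.0, -25.0, -49.0], [11.0, -23.0, -49.0], [12.0, 22.0, -50.0], [11.0, 24.0, -49.0], [11.0, 28.0, -49.0], [-12.0, 42.0, 1.0]]
302 [[-17.0, -44.0, 2.0], [12.0, -27.0, -55.0], [11.0, -24.0, -54.0], [9.0, -23.0, -50.0], [9.0, 22.0, -49.0], [11.0, 23.0, -55.0], [11.0, 27.0, -54.0], [-17.0, 42.0, 2.0]]
310 [[11.0, -29.0, -61.0], [11.0, -26.0, -61.0], [11.0, -23.0, -61.0], [6.0, -23.0, -51.0], [6.0, 22.0, -51.0], [11.0, 22.0, -61.0], [12.0, 26.0, -62.0], [11.0, 28.0, -60.0]]
320 [[11.0, -28.0, -68.0], [11.0, -24.0, -68.0], [8.0, -23.0, -62.0], [2.0, -23.0, -52.0], [2.0, 22.0, -52.0], [8.0, 22.0, -62.0], [11.0, 25.0, -68.0], [11.0, 26.0, -68.0]]
335 [[11.0, -26.0, -78.0], [10.0, -23.0, -77.0], [3.0, -23.0, -64.0], [-3.0, -23.0, -54.0], [-3.0, 22.0, -55.0], [2.0, 22.0, -63.0], [11.0, 23.0, -78.0], [11.0, 24.0, -77.0]]
350 [[7.0, -26.0, -80.0], [5.0, -23.0, -76.0], [-3.0, -23.0, -65.0], [-9.0, -23.0, -56.0], [-9.0, 22.0, -55.0], [-2.0, 22.0, -66.0], [7.0, 23.0, -80.0], [8.0, 24.0, -81.0]]
```

Run:
```python
from h import *
for n in("side","top"):
    im,W=cloud(n); cv2.imwrite(f"pics/{n}1.png",im[...,::-1]) 
    p=W.reshape(-1,3);q=p[(np.hypot(p[:,0]-.467,p[:,1]+.098)<.09)&(p[:,2]>.022)]
    print(n,len(q)); 
    if len(q): print(np.histogram(q[:,2],bins=np.arange(.02,.3,.02)),np.percentile(q,[1,50,99],axis=0).round(3).tolist())
```

```text
side 9583
(array([  0,  64,  67,  66, 111, 157, 216, 163, 275, 362, 247, 281, 291]), array([0.02, 0.04, 0.06, 0.08, 0.1 , 0.12, 0.14, 0.16, 0.18, 0.2 , 0.22,
       0.24, 0.26, 0.28])) [[0.38, -0.157, 0.068], [0.446, -0.127, 0.405], [0.493, -0.06, 0.531]]
top 7282
(array([ 0,  0,  0,  0,  0,  1, 17,  0,  0,  0,  0,  0,  0]), array([0.02, 0.04, 0.06, 0.08, 0.1 , 0.12, 0.14, 0.16, 0.18, 0.2 , 0.22,
       0.24, 0.26, 0.28])) [[0.381, -0.141, 0.486], [0.441, -0.087, 0.519], [0.509, -0.037, 0.538]]
```

View pics/side1.png

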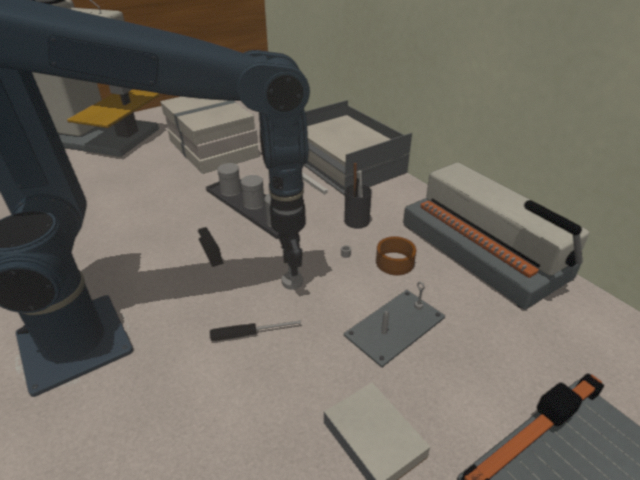

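The side view confirms it: the fingertips hover around z≈0.045 although the TCP reads 0.001. The real tips are therefore about 45 mm short of the reported TCP. I open and go lower in guarded steps.

```bash
python3 -m creep '{"turn":[[0,0,0],[0,0,0],[0,0,0],[0,0,0],[0,0,0]],"slide":[[0,0,0],[0,0,0],[0,0,0.5],[0,0,1.5],[0,0,2.5]],"claw":[7,7,7,7,7]}'
python3 -m creep '{"turn":[[0,0,0],[0,0,0],[0,0,0],[0,0,0],[0,0,0]],"slide":[[0,0,0.4],[0,0,0.8],[0,0,1],[0,0,1],[0,0,1]],"claw":[6.5,6.5,6.5,6.5,6.5]}'
cat > tips.py <<'E'
from h import *
im,W=cloud("wrist");s=sensors.observe();M=R.from_rotvec(s["tcp_rot"]).as_matrix()
t=(W-s["tcp_pos"])@M
for k in(-1,1):
    m=(t[...,2]<-.025)&(t[...,2]>-.075)&(k*t[...,1]>.008)&(np.abs(t[...,0])<.02)
    q=t[m];print(len(q),"tool",np.percentile(q,[1,99],axis=0).round(4).tolist(),"tip z world",(W[m][:,2].min()).round(4))
E
python3 tips.py
```

```text
time: 4.78
tcp_pos: [0.4666, -0.0981, -0.0246]
tcp_rot: [-0.457, -3.108, -0.0]
ft_force: [0.1, -0.9, 0.0]
opening: 0.07
gripper_force: 0.0
time: 5.4
tcp_pos: [0.4673, -0.0983, -0.0333]
tcp_rot: [0.457, 3.108, -0.0]
ft_force: [0.2, -0.4, 0.1]
opening: 0.065
gripper_force: 0.0
25088 tool [[-0.0194, -0.1448, -0.0724], [0.0197, -0.009, -0.0324]] tip z world -0.0019
24218 tool [[-0.0194, 0.0091, -0.0727], [0.0196, 0.1407, -0.0325]] tip z world -0.0021
```

```bash
python3 -m creep '{"turn":[[0,0,0],[0,0,0],[0,0,0],[0,0,0],[0,0,0]],"slide":[[0,0,0.3],[0,0,0.6],[0,0,0.8],[0,0,0.8],[0,0,0.8]],"claw":[6.5,6.5,6.5,4.5,4.5]}'
python3 -m creep '{"turn":[[0,0,0],[0,0,0],[0,0,0],[0,0,0],[0,0,0]],"slide":[[0,0,0],[0,0,0],[0,0,0],[0,0,0],[0,0,0]],"claw":[4.5,4.5,4.5,4.5,4.5]}'
```

```text
time: 6.08
tcp_pos: [0.4671, -0.0983, -0.0413]
tcp_rot: [0.457, 3.108, -0.0]
ft_force: [-0.0, 0.1, 1.3]
opening: 0.048
gripper_force: 62.1
time: 6.7
tcp_pos: [0.4671, -0.0983, -0.0413]
tcp_rot: [0.457, 3.108, -0.0]
ft_force: [-1.2, -0.2, 3.8]
opening: 0.0481
gripper_force: 62.3
```

```bash
python3 -m creep '{"turn":[[0,0,0],[0,0,0],[0,0,0],[0,0,0],[0,0,0]],"slide":[[0,0,-1.5],[0,0,-4],[0,0,-7.5],[0,0,-11.5],[0,0,-12.3]],"claw":[4.5,4.5,4.5,4.5,4.5]}'
python3 -c "
from h import *
print(togo([.591,-.353,.08]))"
```

```text
time: 7.32
tcp_pos: [0.4694, -0.099, 0.0849]
tcp_rot: [0.456, 3.102, -0.002]
ft_force: [0.4, 0.4, -2.8]
opening: 0.0482
gripper_force: 62.4
[-18.95 -20.83   0.61]
```

```bash
python3 -m creep '{"turn":[[0,0,0],[0,0,0],[0,0,0],[0,0,0],[0,0,0]],"slide":[[-3,-3.5,0],[-7,-7.5,0],[-11,-12,0],[-15,-16.5,0],[-19,-20.8,0]],"claw":[4.5,4.5,4.5,4.5,4.5]}'
python3 -m creep '{"turn":[[0,0,0],[0,0,0],[0,0,0],[0,0,0],[0,0,0]],"slide":[[0,0,0],[0,0,0],[0,0,0],[0,0,0],[0,0,0]],"claw":[4.5,4.5,4.5,4.5,4.5]}'
python3 look.py st1 .541 -.343 .03 .08 .03
python3 - <<'E'
from h import *
W=np.load("st1.npy");s=sensors.observe();M=R.from_rotvec(s["tcp_rot"]).as_matrix()
p=W.reshape(-1,3);q=p[(np.hypot(p[:,0]-.541,p[:,1]+.343)<.03)]
for a in np.arange(.02,.08,.01):
    r=q[(q[:,2]>a)&(q[:,2]<=a+.01)]; print(a.round(3),len(r),r.mean(0).round(4) if len(r) else 0)
t=(W-s["tcp_pos"])@M; m=(t[...,2]>-.065)&(t[...,2]<.03)&(np.hypot(t[...,0],t[...,1])<.05);q=t[m]
print(len(q),np.percentile(q,[2,50,98],axis=0).round(4).tolist())
E
```

```text
time: 7.95
tcp_pos: [0.5891, -0.3533, 0.0793]
tcp_rot: [-0.457, -3.106, -0.002]
ft_force: [1.3, -0.1, -1.7]
opening: 0.0481
gripper_force: 62.4
time: 8.57
tcp_pos: [0.5893, -0.3514, 0.0826]
tcp_rot: [0.455, 3.107, -0.001]
ft_force: [-0.1, -0.0, -2.0]
opening: 0.0479
gripper_force: 62.4
8.62 [ 0.5893 -0.3516  0.0824] [-0.64  0.48  0.4   1.49 -0.   -0.34] [ 0.58 -0.24 -1.07] 0.0483
465 [ 0.5408 -0.3457] 0.006129056215286255 mean [ 0.5396 -0.3449  0.0624] pct [[0.535, -0.3511, 0.0311], [0.5461, -0.3398, 0.0715]]
0.02 23 [ 0.537  -0.343   0.0251]
0.03 30 [ 0.5371 -0.3431  0.0347]
0.04 29 [ 0.5368 -0.3431  0.0451]
0.05 35 [ 0.5368 -0.343   0.055 ]
0.06 310 [ 0.5402 -0.3452  0.0659]
0.07 61 [ 0.5404 -0.3457  0.0706]
13854 [[-0.0217, -0.0304, -0.0631], [0.006, -0.0005, -0.0576], [0.0236, 0.0299, -0.0442]]
```

View pics/st1.png

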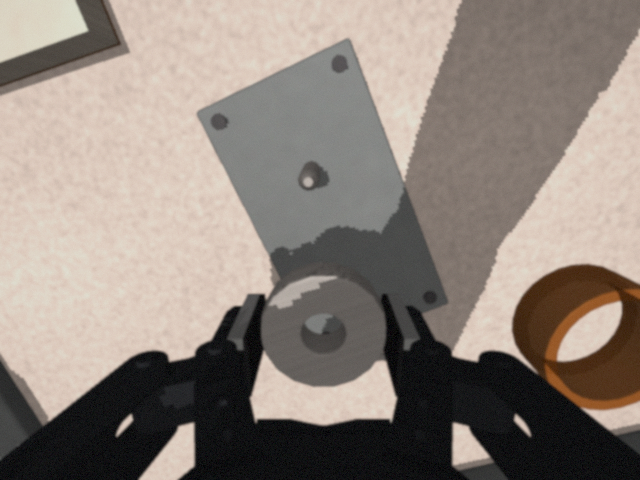

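The spindle tip is at (308,180), with the disc in hand at (324,326) and its bore clear. The guide is under the disc, below its height. I fit the disc relative to the spindle.

Run:
```python
from h import *
W=np.load("st1.npy");s=sensors.observe();M=R.from_rotvec(s["tcp_rot"]).as_matrix()
t=(W-s["tcp_pos"])@M
m=(t[...,2]>-.061)&(t[...,2]<-.054)&(np.hypot(t[...,0],t[...,1])<.04)
m&=(np.abs(t[...,1])<.0225)
q=t[m]; print(len(q),q[:,2].mean())
# outer extents in x at y~0, and bore
k=np.abs(q[:,1])<.004; print("x ext",np.percentile(q[k,0],[0.5,99.5]).round(4))
mask=(m.astype(np.uint8)*255); cs,_=cv2.findContours(mask,cv2.RETR_CCOMP,cv2.CHAIN_APPROX_NONE)
for c in cs:
    if len(c)>40:
        p=t[c[:,0,1],c[:,0,0],:2]
        A=np.c_[2*p,np.ones(len(p))];x=np.linalg.lstsq(A,(p**2).sum(1),rcond=None)[0];print(len(c),x[:2].round(4),np.sqrt(x[2]+x[0]**2+x[1]**2).round(4))
sp=np.array([.5404,-.3455,.07]);print("spindle in tool",((sp-s["tcp_pos"])@M).round(4))
```

```text
9995 -0.05764018196454487
x ext [-0.0247  0.0237]
359 [-0.0005 -0.0002] 0.024
124 [-0.0006 -0.0002] 0.0087
spindle in tool [ 0.0486 -0.0082  0.0123]
```

```bash
python3 -m creep '{"turn":[[0,0,0],[0,0,0],[0,0,0],[0,0,0],[0,0,0]],"slide":[[2.5,-0.4,0],[4.9,-0.8,0],[4.9,-0.8,2],[4.9,-0.8,3.8],[4.9,-0.8,3.8]],"claw":[4.5,4.5,4.5,4.5,4.5]}'
python3 -m creep '{"turn":[[0,0,0],[0,0,0],[0,0,0],[0,0,0],[0,0,0]],"slide":[[0,0,0],[0,0,0],[0,0,0],[0,0,0],[0,0,0]],"claw":[4.5,4.5,4.5,4.5,4.5]}'
python3 look.py st2 .541 -.343 .03 .08 .03
```

```text
time: 9.25
tcp_pos: [0.5383, -0.3442, 0.0407]
tcp_rot: [-0.456, -3.104, -0.004]
ft_force: [-0.7, 0.3, -1.7]
opening: 0.0479
gripper_force: 62.4
time: 9.88
tcp_pos: [0.54, -0.3458, 0.0436]
tcp_rot: [0.457, 3.108, -0.0]
ft_force: [-0.4, -0.0, -1.8]
opening: 0.048
gripper_force: 62.4
9.93 [ 0.5399 -0.3457  0.0435] [-0.67  0.37  0.17  1.38 -0.   -0.38] [-0.23  0.31 -1.74] 0.048
61 [ 0.537  -0.3449] 0.004639875143766403 mean [ 0.5357 -0.3441  0.0331] pct [[0.5346, -0.3489, 0.0301], [0.5379, -0.3405, 0.0375]]
```

View pics/st2.png

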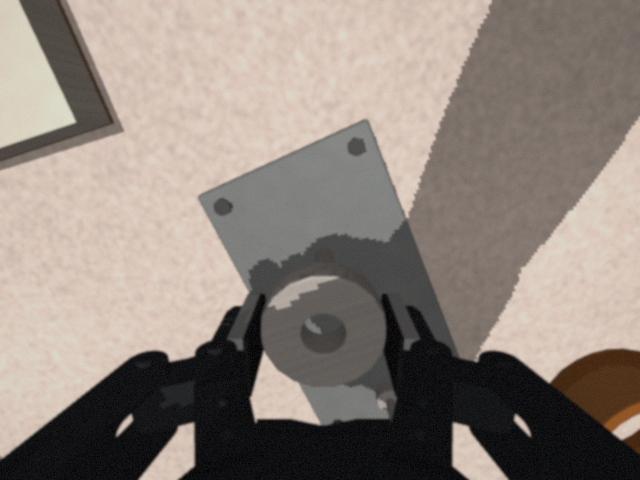

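The disc is above the spindle, with its bore at (323,332) and the spindle inside the bore's view. I lower it.

```bash
python3 -m creep '{"turn":[[0,0,0],[0,0,0],[0,0,0],[0,0,0],[0,0,0]],"slide":[[0,0,0.8],[0,0,1.6],[0,0,2.4],[0,0,3.2],[0,0,3.2]],"claw":[4.5,4.5,4.5,4.5,4.5]}'
python3 -m creep '{"turn":[[0,0,0],[0,0,0],[0,0,0],[0,0,0],[0,0,0]],"slide":[[0,0,1],[0,0,2],[0,0,3],[0,0,3.8],[0,0,3.8]],"claw":[4.5,4.5,4.5,4.5,4.5]}'
```

```text
time: 10.55
tcp_pos: [0.539, -0.345, 0.0099]
tcp_rot: [-0.456, -3.106, -0.002]
ft_force: [-1.0, -0.2, -2.0]
opening: 0.0482
gripper_force: 62.4
time: 11.18
tcp_pos: [0.539, -0.345, -0.028]
tcp_rot: [-0.456, -3.106, -0.002]
ft_force: [-0.1, 0.0, -1.6]
opening: 0.0479
gripper_force: 62.4
```

```bash
python3 -m creep '{"turn":[[0,0,0],[0,0,0],[0,0,0],[0,0,0],[0,0,0]],"slide":[[0,0,0.1],[0,0,0.2],[0,0,0.3],[0,0,0.3],[0,0,0.3]],"claw":[4.5,4.5,4.5,4.5,4.5]}'
python3 -m creep '{"turn":[[0,0,0],[0,0,0],[0,0,0],[0,0,0],[0,0,0]],"slide":[[0,0,0],[0,0,0],[0,0,0],[0,0,0],[0,0,-0.5]],"claw":[6.5,6.5,6.5,6.5,6.5]}'
python3 look.py rel1 .54 -.345 .015 .032 .035
```

```text
time: 11.8
tcp_pos: [0.5399, -0.3457, -0.0295]
tcp_rot: [0.457, 3.108, -0.0]
ft_force: [-0.0, 0.8, -2.4]
opening: 0.0482
gripper_force: 62.4
time: 12.42
tcp_pos: [0.5395, -0.3454, -0.0249]
tcp_rot: [-0.457, -3.107, -0.001]
ft_force: [0.0, 1.2, -0.2]
opening: 0.0651
gripper_force: 0.0
12.48 [ 0.5402 -0.3459 -0.0236] [-0.67  0.4   0.08  1.25 -0.   -0.38] [ 0.22 -0.64  0.93] 0.0647
9977 [ 0.5392 -0.3451] 0.034993935376405716 mean [ 0.5356 -0.3447  0.0257] pct [[0.5164, -0.3776, 0.0162], [0.5616, -0.313, 0.0309]]
```

```bash
python3 -m creep '{"turn":[[0,0,0],[0,0,0],[0,0,0],[0,0,0],[0,0,0]],"slide":[[0,0,-2],[0,0,-4],[0,0,-6.5],[0,0,-9],[0,0,-10]],"claw":[6.5,6.5,6.5,6.5,6.5]}'
python3 look.py rel2 .54 -.345 .015 .032 .035
python3 -c "
from h import *
print(togo([.6335,-.085,.06]))"
```

```text
time: 13.1
tcp_pos: [0.5417, -0.3471, 0.0797]
tcp_rot: [0.456, 3.103, -0.005]
ft_force: [0.1, 0.6, 0.4]
opening: 0.065
gripper_force: 0.0
13.15 [ 0.5418 -0.3471  0.08  ] [-0.67  0.35  0.23  1.44  0.   -0.38] [ 0.93 -0.64  1.08] 0.0651
3521 [ 0.5409 -0.3462] 0.024990152567625046 mean [ 0.5378 -0.3453  0.0259] pct [[0.5167, -0.3691, 0.0166], [0.5636, -0.3228, 0.0282]]
[-1.23 27.75  1.94]
```

```bash
python3 -m creep '{"turn":[[0,0,0],[0,0,0],[0,0,0],[0,0,0],[0,0,0]],"slide":[[0,5,0],[0,10,0],[-0.5,15.5,0],[-1,21,0],[-1.4,26.5,0]],"claw":[6.5,6.5,6.5,6.5,6.5]}'
python3 -m creep '{"turn":[[0,0,0],[0,0,0],[0,0,0],[0,0,0],[0,0,0]],"slide":[[0,1.3,1],[0,1.3,3],[0,1.3,4],[0,1.3,4],[0,1.3,4]],"claw":[6.5,6.5,6.5,6.5,6.5]}'
python3 look.py bush1 .6335 -.086 .012 .03 .025
python3 -c "
from h import *
print(togo([.6335,-.0855,-.039]))"
```

```text
time: 13.78
tcp_pos: [0.6296, -0.0942, 0.0748]
tcp_rot: [-0.457, -3.107, -0.0]
ft_force: [-0.3, -0.0, -0.2]
opening: 0.0652
gripper_force: 0.0
time: 14.4
tcp_pos: [0.6335, -0.0843, 0.036]
tcp_rot: [0.458, 3.107, -0.0]
ft_force: [-0.2, 0.4, -0.2]
opening: 0.0648
gripper_force: 0.0
14.45 [ 0.6338 -0.0843  0.0364] [-0.24  0.36  0.15  1.36 -0.    0.06] [ 0.08 -0.99  0.94] 0.0652
1199 [ 0.6333 -0.087 ] 0.013142403215169907 mean [ 0.6324 -0.0868  0.0205] pct [[0.6207, -0.0991, 0.0125], [0.6449, -0.0748, 0.0236]]
[ 0.   -0.13  7.54]
```

```bash
python3 -m creep '{"turn":[[0,0,0],[0,0,0],[0,0,0],[0,0,0],[0,0,0]],"slide":[[0,-0.27,1],[0,-0.27,3],[0,-0.27,5],[0,-0.27,7],[0,-0.27,7.5]],"claw":[6.5,6.5,6.5,6.5,6.5]}'
python3 -m creep '{"turn":[[0,0,0],[0,0,0],[0,0,0],[0,0,0],[0,0,0]],"slide":[[0,0,0],[0,0,0],[0,0,0],[0,0,0],[0,0,0]],"claw":[2,2,2,2,2]}'
```

```text
time: 15.08
tcp_pos: [0.63, -0.0853, -0.0431]
tcp_rot: [-0.456, -3.103, -0.001]
ft_force: [-0.3, 0.5, -0.5]
opening: 0.0651
gripper_force: 0.0
time: 15.7
tcp_pos: [0.6338, -0.0863, -0.0381]
tcp_rot: [0.456, 3.106, -0.0]
ft_force: [-0.1, 0.4, 5.0]
opening: 0.0239
gripper_force: 59.2
```

```bash
python3 -m creep '{"turn":[[0,0,0],[0,0,0],[0,0,0],[0,0,0],[0,0,0]],"slide":[[0,0,-1.5],[0,0,-4],[0,0,-7.5],[0,0,-11.5],[0,0,-11.8]],"claw":[2,2,2,2,2]}'
python3 -c "
from h import *
print(togo([.589,-.3515,.08]))"
```

```text
time: 16.32
tcp_pos: [0.6354, -0.0868, 0.0836]
tcp_rot: [0.456, 3.1, -0.001]
ft_force: [1.2, -0.9, -0.6]
opening: 0.0239
gripper_force: 58.9
[ -3.17 -26.69   0.37]
```

```bash
python3 -m creep '{"turn":[[0,0,0],[0,0,0],[0,0,0],[0,0,0],[0,0,0]],"slide":[[0,-4.5,0],[-1,-10,0],[-1.8,-15.5,0],[-2.5,-21,0],[-3.2,-26.6,0]],"claw":[2,2,2,2,2]}'
python3 -m creep '{"turn":[[0,0,0],[0,0,0],[0,0,0],[0,0,0],[0,0,0]],"slide":[[0,0,0],[0,0,0],[0,0,0],[0,0,0],[0,0,0]],"claw":[2,2,2,2,2]}'
python3 look.py st3 .541 -.346 .06 .08 .03
python3 - <<'E'
from h import *
W=np.load("st3.npy");s=sensors.observe();M=R.from_rotvec(s["tcp_rot"]).as_matrix()
t=(W-s["tcp_pos"])@M
m=(t[...,2]>-.07)&(t[...,2]<-.045)&(np.hypot(t[...,0],t[...,1])<.02)&(np.abs(t[...,1])<.0115)
q=t[m];print(np.percentile(q[:,2],[2,25,50,75,98]).round(4))
z=np.percentile(q[:,2],40); m&=(np.abs(t[...,2]-z)<.0035)
q=t[m];print(len(q),np.percentile(q[np.abs(q[:,1])<.003,0],[1,99]).round(4))
mask=(m.astype(np.uint8)*255); cs,_=cv2.findContours(mask,cv2.RETR_CCOMP,cv2.CHAIN_APPROX_NONE)
for c in cs:
    if len(c)>40:
        p=t[c[:,0,1],c[:,0,0],:2]
        A=np.c_[2*p,np.ones(len(p))];x=np.linalg.lstsq(A,(p**2).sum(1),rcond=None)[0];print(len(c),x[:2].round(4),np.sqrt(x[2]+x[0]**2+x[1]**2).round(4))
for y in(-.3455,-.3465): print(((np.array([.5404,y,.07])-s["tcp_pos"])@M).round(4))
E
```

```text
time: 16.95
tcp_pos: [0.5854, -0.351, 0.0769]
tcp_rot: [-0.456, -3.106, -0.002]
ft_force: [1.0, -0.1, -0.8]
opening: 0.024
gripper_force: 58.9
time: 17.58
tcp_pos: [0.587, -0.349, 0.0786]
tcp_rot: [0.454, 3.108, -0.0]
ft_force: [0.4, -0.8, -0.1]
opening: 0.024
gripper_force: 59.0
17.62 [ 0.587  -0.3492  0.0786] [-0.63  0.47  0.38  1.48 -0.   -0.34] [-0.08 -0.46 -0.17] 0.0238
378 [ 0.5408 -0.3457] 0.00597991282120347 mean [ 0.5401 -0.3452  0.0667] pct [[0.5353, -0.3511, 0.0609], [0.546, -0.3402, 0.0713]]
[-0.0613 -0.0603 -0.0589 -0.0526 -0.0456]
2106 [-0.0124  0.0129]
195 [ 0.0002 -0.0001] 0.0123
121 [ 0.0002 -0.0002] 0.0085
[ 0.0457 -0.0098  0.0086]
[ 0.0454 -0.0107  0.0086]
```

View pics/st3.png

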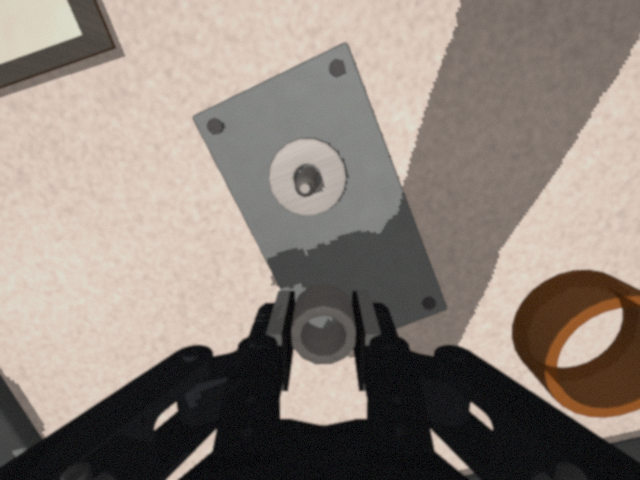

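The disc lies flat on the plate around the spindle at (308,177), and the bush is held upright at (323,332). I move it over the spindle and lower it.

```bash
python3 -m creep '{"turn":[[0,0,0],[0,0,0],[0,0,0],[0,0,0],[0,0,0]],"slide":[[2.3,-0.5,0],[4.55,-0.98,0],[4.55,-0.98,1.5],[4.55,-0.98,3],[4.55,-0.98,3]],"claw":[2,2,2,2,2]}'
python3 -m creep '{"turn":[[0,0,0],[0,0,0],[0,0,0],[0,0,0],[0,0,0]],"slide":[[0,0,0],[0,0,0],[0,0,0.5],[0,0,1.2],[0,0,2]],"claw":[2,2,2,2,2]}'
python3 -m creep '{"turn":[[0,0,0],[0,0,0],[0,0,0],[0,0,0],[0,0,0]],"slide":[[0,0,0.8],[0,0,1.6],[0,0,2.4],[0,0,3.2],[0,0,3.5]],"claw":[2,2,2,2,2]}'
```

```text
time: 18.25
tcp_pos: [0.5392, -0.3448, 0.0452]
tcp_rot: [-0.455, -3.104, -0.004]
ft_force: [-0.0, -0.6, -1.0]
opening: 0.0244
gripper_force: 59.0
time: 18.88
tcp_pos: [0.5402, -0.3463, 0.0279]
tcp_rot: [-0.457, -3.108, -0.0]
ft_force: [-0.3, -0.5, -0.1]
opening: 0.024
gripper_force: 59.0
time: 19.5
tcp_pos: [0.5398, -0.3459, -0.0075]
tcp_rot: [-0.457, -3.107, -0.001]
ft_force: [-0.7, 0.4, -0.3]
opening: 0.0242
gripper_force: 59.0
```

```bash
python3 -m creep '{"turn":[[0,0,0],[0,0,0],[0,0,0],[0,0,0],[0,0,0]],"slide":[[0,0,0.15],[0,0,0.3],[0,0,0.4],[0,0,0.4],[0,0,0.4]],"claw":[2,2,2,2,2]}'
python3 -m creep '{"turn":[[0,0,0],[0,0,0],[0,0,0],[0,0,0],[0,0,0]],"slide":[[0,0,0],[0,0,0],[0,0,0],[0,0,-0.5],[0,0,-2]],"claw":[5,5,5,5,5]}'
python3 -m creep '{"turn":[[0,0,0],[0,0,0],[0,0,0],[0,0,0],[0,0,0]],"slide":[[0,0,-2],[0,0,-4],[0,0,-6.5],[0,0,-9],[0,0,-10]],"claw":[6.5,6.5,6.5,6.5,6.5]}'
python3 look.py rel3 .54 -.345 .04 .054 .02
python3 -c "
from h import *
print(togo([.526,.355,.12]))"
```

```text
time: 20.12
tcp_pos: [0.5403, -0.3464, -0.0104]
tcp_rot: [0.457, 3.108, -0.0]
ft_force: [0.1, 0.2, -0.6]
opening: 0.0245
gripper_force: 59.0
time: 20.75
tcp_pos: [0.5395, -0.3456, 0.009]
tcp_rot: [-0.456, -3.106, -0.002]
ft_force: [-0.8, 0.4, -0.4]
opening: 0.0501
gripper_force: 0.0
time: 21.38
tcp_pos: [0.5418, -0.3475, 0.1137]
tcp_rot: [0.456, 3.103, -0.005]
ft_force: [-0.1, 0.1, 0.6]
opening: 0.0648
gripper_force: 0.0
21.42 [ 0.5419 -0.3476  0.114 ] [-0.67  0.35  0.29  1.51 -0.   -0.38] [ 0.02 -0.97  0.4 ] 0.0652
686 [ 0.5403 -0.3466] 0.01303688995540142 mean [ 0.5378 -0.346   0.0474] pct [[0.528, -0.3585, 0.0404], [0.5521, -0.3343, 0.0527]]
[21.73 66.83 -0.9 ]
```

View pics/rel3.png

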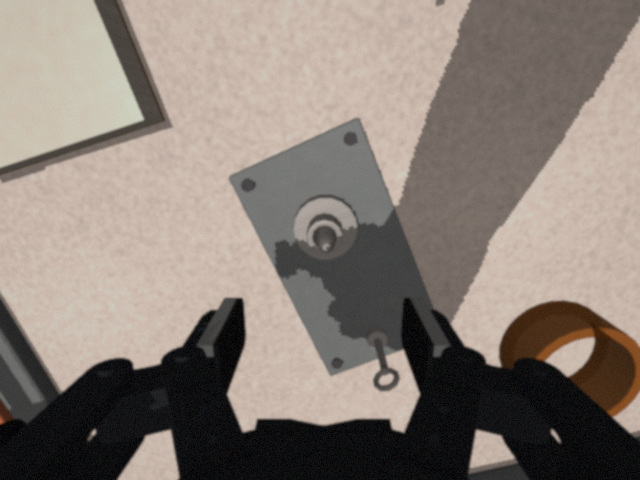

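The bush stands around the spindle at (325,228), top at z≈0.048, so it is home. I now go to the left tin, turning the gripper across the row.

```bash
python3 -m creep '{"turn":[[0,0,-0.18],[0,0,-0.36],[0,0,-0.54],[0,0,-0.72],[0,0,-0.9]],"slide":[[1.7,5.2,0],[3.4,10.6,0],[5.2,16,0],[7,21.5,0],[8.7,27,0]],"claw":[8.5,8.5,8.5,8.5,8.5]}'
python3 -c "
from h import *
print(togo([.535,.18,.11]),togo([.525,.355,.11]))"
```

```text
time: 22.05
tcp_pos: [0.5339, -0.0608, 0.1089]
tcp_rot: [0.949, -2.994, -0.001]
ft_force: [1.1, 0.2, -0.0]
opening: 0.0848
gripper_force: 0.0
[-13.96  19.62  -0.1 ] [-23.22  34.5   -0.1 ]
```

```bash
python3 -m creep '{"turn":[[0,0,-0.18],[0,0,-0.36],[0,0,-0.54],[0,0,-0.72],[0,0,-0.9]],"slide":[[-3.2,4.7,0],[-6.4,9.4,0],[-9.6,14.1,0],[-12.8,18.8,0],[-16,23.5,0]],"claw":[8.5,8.5,8.5,8.5,8.5]}'
python3 -c "
from h import *
print(togo([.525,.354,.06]))"
```

```text
time: 22.68
tcp_pos: [0.531, 0.2233, 0.109]
tcp_rot: [2.157, -2.283, -0.0]
ft_force: [0.5, -1.0, 0.7]
opening: 0.0845
gripper_force: 0.0
[-13.01   1.34   4.89]
```

```bash
python3 -m creep '{"turn":[[0,0,-0.11],[0,0,-0.22],[0,0,-0.22],[0,0,-0.22],[0,0,-0.22]],"slide":[[-4.5,0.5,0],[-9,1,0],[-12.4,1.3,1],[-12.4,1.3,2],[-12.4,1.3,2]],"claw":[8.5,8.5,8.5,8.5,8.5]}'
python3 - <<'E'
from h import *
im,W=cloud("wrist"); s=sensors.observe();np.save("tins1",W)
p=W.reshape(-1,3)
for k,c in dict(A=(.525,.354),B=(.551,.252),C=(.562,.1327)).items():
    q=p[(np.hypot(p[:,0]-c[0],p[:,1]-c[1])<.045)&(p[:,2]>.076)&(p[:,2]<.092)]
    if len(q): print(k,len(q),np.round(cv2.minEnclosingCircle(q[:,:2].astype(np.float32))[0],4),q.mean(0).round(4))
print(s["tcp_pos"],R.from_rotvec(s["tcp_rot"]).as_matrix()[:,1].round(3),s["time"],togo([.525,.354,0]))
E
```

```text
time: 23.3
tcp_pos: [0.5251, 0.3451, 0.0874]
tcp_rot: [2.386, -2.037, -0.002]
ft_force: [-0.7, 0.0, 1.4]
opening: 0.0853
gripper_force: 0.0
A 9482 [0.526  0.3537] [0.5259 0.3514 0.0829]
B 15087 [0.5508 0.2504] [0.5509 0.2493 0.083 ]
[0.52577717 0.34489276 0.08836861] [-0.988 -0.156  0.002] 23.35 [-0.92 -0.09  8.84]
```

```bash
python3 -m creep '{"turn":[[0,0,0],[0,0,0],[0,0,0],[0,0,0],[0,0,0]],"slide":[[-0.9,-0.15,0],[-0.9,-0.15,2],[-0.9,-0.15,4.5],[-0.9,-0.15,7],[-0.9,-0.15,8.5]],"claw":[8.5,8.5,8.5,8.5,8.5]}'
python3 -m creep '{"turn":[[0,0,0],[0,0,0],[0,0,0],[0,0,0],[0,0,0]],"slide":[[0,0,0],[0,0,0],[0,0,0],[0,0,0],[0,0,0]],"claw":[8.5,5.5,5.5,5.5,5.5]}'
python3 -c "
from h import *
s=sensors.observe();print(s['joint_efforts'],s['ft_force'])"
```

```text
time: 23.98
tcp_pos: [0.5263, 0.3547, 0.0035]
tcp_rot: [2.388, -2.04, -0.001]
ft_force: [0.4, 0.9, -0.0]
opening: 0.0849
gripper_force: 0.0
time: 24.6
tcp_pos: [0.528, 0.3562, 0.0067]
tcp_rot: [-2.386, 2.037, -0.002]
ft_force: [0.3, 0.1, 6.2]
opening: 0.061
gripper_force: 65.8
[ 3.23000865e-02 -4.15884948e+01  2.85141760e+01 -7.76952552e-02
 -3.51263420e-02 -3.82934422e-04] [0.25528725 0.08361266 6.22444573]
```

```bash
cat > heft.py <<'E'
from h import *
F=[];J=[]
for i in range(10):
    read_camera("wrist"); s=sensors.observe();F.append(s["ft_force"]);J.append(s["joint_efforts"])
print(s["time"],s["tcp_pos"],"F",np.mean(F,0).round(3),"sd",np.std(F,0).round(2),"J",np.mean(J,0).round(3),s["opening"])
E
python3 -m creep '{"turn":[[0,0,0],[0,0,0],[0,0,0],[0,0,0],[0,0,0]],"slide":[[0,0,-1.5],[0,0,-3],[0,0,-4.5],[0,0,-5],[0,0,-5]],"claw":[5.5,5.5,5.5,5.5,5.5]}'
python3 -m creep '{"turn":[[0,0,0],[0,0,0],[0,0,0],[0,0,0],[0,0,0]],"slide":[[0,0,0],[0,0,0],[0,0,0],[0,0,0],[0,0,0]],"claw":[5.5,5.5,5.5,5.5,5.5]}'
python3 heft.py
```

```text
time: 25.22
tcp_pos: [0.5269, 0.3555, 0.0551]
tcp_rot: [-2.388, 2.039, -0.001]
ft_force: [-0.1, 0.2, -1.7]
opening: 0.0611
gripper_force: 65.6
time: 25.85
tcp_pos: [0.5265, 0.3553, 0.0544]
tcp_rot: [2.389, -2.04, -0.0]
ft_force: [-1.3, 0.2, -2.4]
opening: 0.0607
gripper_force: 65.6
26.35 [0.5264835  0.35528679 0.05443926] F [-0.172 -0.254 -1.565] sd [0.36 0.68 0.54] J [-0.0000e+00 -4.6024e+01  3.2768e+01  2.0000e-03 -3.0000e-03  0.0000e+00] 0.06126886670560056
```

```bash
python3 -m creep '{"turn":[[0,0,0],[0,0,0],[0,0,0],[0,0,0],[0,0,0]],"slide":[[0,0,1.5],[0,0,3],[0,0,4.2],[0,0,4.8],[0,0,4.8]],"claw":[5.5,5.5,5.5,5.5,5.5]}'
python3 -m creep '{"turn":[[0,0,0],[0,0,0],[0,0,0],[0,0,0],[0,0,0]],"slide":[[0,0,0],[0,0,0],[0,0,0],[0,0,-1],[0,0,-3]],"claw":[5.5,8.5,8.5,8.5,8.5]}'
python3 -m creep '{"turn":[[0,0,0],[0,0,0],[0,0,0],[0,0,0],[0,0,0]],"slide":[[0,0,-3],[0,0,-6],[5,0.1,-6.5],[10.4,0.9,-6.5],[10.4,0.9,-6.5]],"claw":[8.5,8.5,8.5,8.5,8.5]}'
cat > tins.py <<'E'
from h import *
im,W=cloud("wrist"); s=sensors.observe()
p=W.reshape(-1,3)
for k,c in dict(A=(.526,.3545),B=(.551,.250),C=(.562,.131)).items():
    q=p[(np.hypot(p[:,0]-c[0],p[:,1]-c[1])<.045)&(p[:,2]>.076)&(p[:,2]<.092)]
    if len(q): c=cv2.minEnclosingCircle(q[:,:2].astype(np.float32))[0];print(k,len(q),np.round(c,4),q.mean(0).round(4),"go",togo([*c,.003]))
print(s["tcp_pos"],s["time"],s["ft_force"])
E
python3 tins.py
```

```text
time: 26.98
tcp_pos: [0.526, 0.3551, 0.0068]
tcp_rot: [2.389, -2.039, -0.0]
ft_force: [-1.4, -0.7, 1.5]
opening: 0.0612
gripper_force: 65.8
time: 27.6
tcp_pos: [0.5258, 0.3549, 0.036]
tcp_rot: [2.388, -2.039, -0.001]
ft_force: [0.2, 0.9, 0.5]
opening: 0.0852
gripper_force: 0.0
time: 28.22
tcp_pos: [0.5345, 0.248, 0.1024]
tcp_rot: [-2.384, 2.046, -0.002]
ft_force: [0.2, 0.2, -0.2]
opening: 0.0849
gripper_force: 0.0
A 4508 [0.5256 0.3525] [0.5267 0.3421 0.0826] go [-10.26  -0.69   9.94]
B 8593 [0.5507 0.2506] [0.5507 0.2485 0.0829] go [ 0.19 -1.6   9.94]
C 10944 [0.5618 0.1313] [0.5609 0.1365 0.0829] go [12.14 -0.86  9.93]
[0.53446558 0.24993879 0.10234413] 28.275 [0.28376344 0.95387942 0.79342142]
```

```bash
python3 -m creep '{"turn":[[0,0,0],[0,0,0],[0,0,0],[0,0,0],[0,0,0]],"slide":[[0,-1.6,0],[0,-1.6,2],[0,-1.6,5],[0,-1.6,8],[0,-1.6,9.8]],"claw":[8.5,8.5,8.5,8.5,8.5]}'
python3 -m creep '{"turn":[[0,0,0],[0,0,0],[0,0,0],[0,0,0],[0,0,0]],"slide":[[0,0,0],[0,0,0],[0,0,0],[0,0,0],[0,0,0]],"claw":[8.5,5.5,5.5,5.5,5.5]}'
python3 -m creep '{"turn":[[0,0,0],[0,0,0],[0,0,0],[0,0,0],[0,0,0]],"slide":[[0,0,-1.5],[0,0,-3],[0,0,-4.5],[0,0,-5],[0,0,-5]],"claw":[5.5,5.5,5.5,5.5,5.5]}'
python3 -m creep '{"turn":[[0,0,0],[0,0,0],[0,0,0],[0,0,0],[0,0,0]],"slide":[[0,0,0],[0,0,0],[0,0,0],[0,0,0],[0,0,0]],"claw":[5.5,5.5,5.5,5.5,5.5]}'
python3 heft.py
```

```text
time: 28.9
tcp_pos: [0.5487, 0.2547, 0.0018]
tcp_rot: [2.39, -2.037, -0.002]
ft_force: [0.3, 0.6, 0.8]
opening: 0.0847
gripper_force: 0.0
time: 29.52
tcp_pos: [0.5517, 0.2544, 0.0058]
tcp_rot: [-2.386, 2.037, -0.003]
ft_force: [0.9, 0.4, 5.4]
opening: 0.0608
gripper_force: 66.3
time: 30.15
tcp_pos: [0.5501, 0.2538, 0.0541]
tcp_rot: [-2.388, 2.039, -0.001]
ft_force: [0.1, 0.5, -3.3]
opening: 0.061
gripper_force: 66.1
time: 30.78
tcp_pos: [0.5497, 0.2537, 0.0534]
tcp_rot: [2.389, -2.04, -0.0]
ft_force: [1.1, 0.7, -3.2]
opening: 0.0609
gripper_force: 66.1
31.275 [0.5496999  0.25368904 0.05343566] F [-0.291 -0.148 -3.108] sd [0.51 0.32 0.43] J [ 0.0000e+00 -4.3933e+01  3.3396e+01  4.0000e-03 -1.2000e-02 -0.0000e+00] 0.06121285403892034
```

```bash
python3 -m creep '{"turn":[[0,0,0],[0,0,0],[0,0,0],[0,0,0],[0,0,0]],"slide":[[0,0,1.5],[0,0,3],[0,0,4.2],[0,0,4.8],[0,0,4.8]],"claw":[5.5,5.5,5.5,5.5,5.5]}'
python3 -m creep '{"turn":[[0,0,0],[0,0,0],[0,0,0],[0,0,0],[0,0,0]],"slide":[[0,0,0],[0,0,0],[0,0,0],[0,0,-1],[0,0,-3]],"claw":[5.5,8.5,8.5,8.5,8.5]}'
python3 -m creep '{"turn":[[0,0,0],[0,0,0],[0,0,0],[0,0,0],[0,0,0]],"slide":[[0,0,-3],[0,0,-6],[6,0.4,-6.5],[12.1,0.7,-6.5],[12.2,0.7,-6.5]],"claw":[8.5,8.5,8.5,8.5,8.5]}'
python3 tins.py
```

```text
time: 31.9
tcp_pos: [0.5492, 0.2535, 0.0059]
tcp_rot: [2.389, -2.039, -0.0]
ft_force: [-2.5, -1.1, 0.4]
opening: 0.0613
gripper_force: 66.3
time: 32.52
tcp_pos: [0.5491, 0.2535, 0.0352]
tcp_rot: [2.388, -2.039, -0.001]
ft_force: [-0.2, 0.2, -0.8]
opening: 0.0851
gripper_force: 0.0
time: 33.15
tcp_pos: [0.5632, 0.1282, 0.1018]
tcp_rot: [-2.383, 2.047, -0.004]
ft_force: [-0.5, -0.1, 0.3]
opening: 0.0849
gripper_force: 0.0
B 2462 [0.5501 0.2422] [0.5514 0.2298 0.0821] go [-11.27  -0.44   9.85]
C 8529 [0.562  0.1313] [0.562  0.1293 0.0829] go [-0.12  0.08  9.85]
[0.56279314 0.13016836 0.10147886] 33.2 [-0.07886388  0.97627273  0.60932913]
```

```bash
python3 -m creep '{"turn":[[0,0,0],[0,0,0],[0,0,0],[0,0,0],[0,0,0]],"slide":[[0,0,1],[0,0,3],[0,0,5.5],[0,0,8],[0,0,9.7]],"claw":[8.5,8.5,8.5,8.5,8.5]}'
python3 -m creep '{"turn":[[0,0,0],[0,0,0],[0,0,0],[0,0,0],[0,0,0]],"slide":[[0,0,0],[0,0,0],[0,0,0],[0,0,0],[0,0,0]],"claw":[8.5,5.5,5.5,5.5,5.5]}'
python3 -m creep '{"turn":[[0,0,0],[0,0,0],[0,0,0],[0,0,0],[0,0,0]],"slide":[[0,0,-1.5],[0,0,-3],[0,0,-4.5],[0,0,-5],[0,0,-5]],"claw":[5.5,5.5,5.5,5.5,5.5]}'
python3 -m creep '{"turn":[[0,0,0],[0,0,0],[0,0,0],[0,0,0],[0,0,0]],"slide":[[0,0,0],[0,0,0],[0,0,0],[0,0,0],[0,0,0]],"claw":[5.5,5.5,5.5,5.5,5.5]}'
python3 heft.py
```

```text
time: 33.83
tcp_pos: [0.5604, 0.1336, 0.0012]
tcp_rot: [2.39, -2.036, -0.003]
ft_force: [-0.4, 0.0, 0.5]
opening: 0.0847
gripper_force: 0.0
time: 34.45
tcp_pos: [0.5629, 0.1324, 0.0051]
tcp_rot: [-2.388, 2.038, -0.002]
ft_force: [-1.8, 1.1, 6.1]
opening: 0.0599
gripper_force: 66.8
time: 35.08
tcp_pos: [0.5625, 0.1321, 0.0541]
tcp_rot: [-2.388, 2.039, -0.001]
ft_force: [1.1, -0.4, -4.8]
opening: 0.0599
gripper_force: 66.4
time: 35.7
tcp_pos: [0.5619, 0.1321, 0.0534]
tcp_rot: [2.389, -2.04, -0.0]
ft_force: [0.4, 0.2, -5.4]
opening: 0.0602
gripper_force: 66.4
36.2 [0.561929   0.13208197 0.05345171] F [ 0.014  0.09  -4.973] sd [0.63 0.6  0.48] J [ 0.0000e+00 -4.2068e+01  3.4191e+01  2.0000e-03 -5.0000e-03 -0.0000e+00] 0.059944800356577725
```

C weighs about 5.0 N, against 1.6 N for A and 3.1 N for B, so it is the heaviest. I stand it back, let go, then regrip and lift it.

```bash
python3 -m creep '{"turn":[[0,0,0],[0,0,0],[0,0,0],[0,0,0],[0,0,0]],"slide":[[0,0,1.5],[0,0,3],[0,0,4.2],[0,0,4.8],[0,0,4.8]],"claw":[5.5,5.5,5.5,5.5,5.5]}'
python3 -m creep '{"turn":[[0,0,0],[0,0,0],[0,0,0],[0,0,0],[0,0,0]],"slide":[[0,0,0],[0,0,0],[0,0,0],[0,0,0],[0,0,0]],"claw":[5.5,8.5,8.5,8.5,8.5]}'
python3 tins.py
python3 -m creep '{"turn":[[0,0,0],[0,0,0],[0,0,0],[0,0,0],[0,0,0]],"slide":[[0,0,0],[0,0,0],[0,0,0],[0,0,0],[0,0,0]],"claw":[8.5,5.5,5.5,5.5,5.5]}'
python3 -m creep '{"turn":[[0,0,0],[0,0,0],[0,0,0],[0,0,0],[0,0,0]],"slide":[[0,0,-1.5],[0,0,-3.5],[0,0,-6],[0,0,-9],[0,0,-11]],"claw":[5.5,5.5,5.5,5.5,5.5]}'
python3 -m creep '{"turn":[[0,0,0],[0,0,0],[0,0,0],[0,0,0],[0,0,0]],"slide":[[0,0,-1.5],[0,0,-2.5],[0,0,-3],[0,0,-3],[0,0,-3]],"claw":[5.5,5.5,5.5,5.5,5.5]}'
python3 -m creep '{"turn":[[0,0,0],[0,0,0],[0,0,0],[0,0,0],[0,0,0]],"slide":[[0,0,0],[0,0,0],[0,0,0],[0,0,0],[0,0,0]],"claw":[5.5,5.5,5.5,5.5,5.5]}'
python3 heft.py
python3 - <<'E'
from h import *
im,W=cloud("side"); cv2.imwrite("pics/final.png",im[...,::-1])
E
```

```text
time: 36.83
tcp_pos: [0.5619, 0.1321, 0.0054]
tcp_rot: [-2.389, 2.04, -0.0]
ft_force: [-0.6, 0.5, -4.9]
opening: 0.0595
gripper_force: 66.3
time: 37.45
tcp_pos: [0.5624, 0.1321, 0.0059]
tcp_rot: [-2.389, 2.039, -0.001]
ft_force: [0.0, -0.5, 0.1]
opening: 0.085
gripper_force: 0.0
C 26210 [0.562  0.1311] [0.5619 0.1266 0.0829] go [0.1  0.03 0.27]
[0.56215885 0.13212078 0.00572283] 37.5 [0.09457166 0.11775081 0.086353  ]
time: 38.12
tcp_pos: [0.5621, 0.1321, 0.0057]
tcp_rot: [-2.389, 2.04, -0.0]
ft_force: [-1.1, -0.4, 2.9]
opening: 0.0597
gripper_force: 65.9
time: 38.75
tcp_pos: [0.5618, 0.1321, 0.1164]
tcp_rot: [2.389, -2.04, -0.0]
ft_force: [0.4, -0.0, -5.7]
opening: 0.0597
gripper_force: 66.1
time: 39.38
tcp_pos: [0.5614, 0.132, 0.1445]
tcp_rot: [2.388, -2.039, -0.002]
ft_force: [-0.9, -1.2, -4.7]
opening: 0.0598
gripper_force: 66.1
time: 40.0
tcp_pos: [0.5619, 0.1321, 0.1455]
tcp_rot: [-2.389, 2.04, -0.0]
ft_force: [0.6, 0.5, -5.3]
opening: 0.0599
gripper_force: 66.1
40.5 [0.56193155 0.13211067 0.14545266] F [ 0.008  0.007 -5.189] sd [0.55 0.55 0.44] J [ 0.0000e+00 -4.1842e+01  3.4666e+01  1.0000e-03 -5.0000e-03 -0.0000e+00] 0.059884690126070006
```

View pics/final.png

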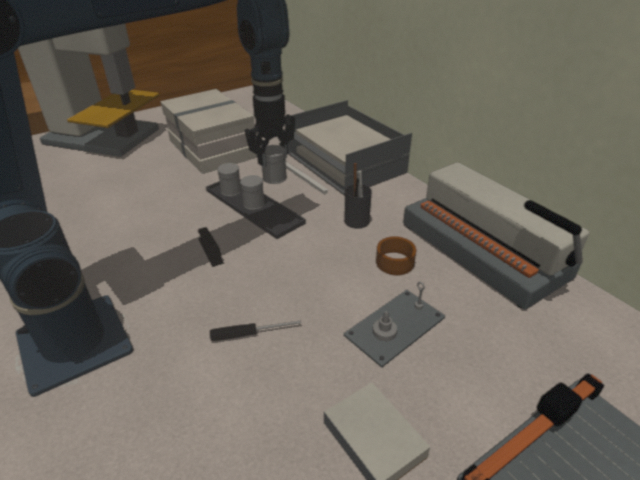

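The final view shows tin C held upright at (275,165), tins A (229,180) and B (252,193) standing in the tray, and the disc and bush on the spindle at (385,325). The other things look unmoved.

```bash
python3 -c "
from rig import workorder
print(workorder.finish_job())"
```

```text
the job is handed in; nothing more can be done
None
```

I handed the job in at about 40 s of the 72 s: the disc and then the bush are home on the spindle, all three tins were hefted left to right, and the heaviest, the right-hand tin_c (about 0.5 kg), is held upright about 14 cm over the counter with the other two standing in the tray.

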